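# Set the stove counter for service

### The job

Set the counter for cooking: lay the wooden mwiko front to back across the middle of the black pot's rim, stand the red tin on the mat midway between the pot and the ochre bowl, and stack the yellow tin squarely on top of the red one. Lay the whisk flat on the counter in front of the bowl (on the robot's side), centred on it, parallel to the long edge of the mat and about 25 mm clear of the bowl. Leave the blue tin and the pepper mill where they stand.

Things in the scene. Friction and masses are not known exactly. Their poses are not given: they have to be found in the camera images.
- mat: Fixed sage-green heat mat on the counter, 140 mm front to back, 430 mm side to side, 3 mm thick. Origin at the centre of its underside, which is also exactly midway between pot and bowl. Its x axis points away from the robot (the mat is turned by at most about 6 degrees), y along its long edge to the robot's left. Front means its -x side, towards the robot.
- pot: Fixed black saucepan on one end of the mat (left or right varies), open, 140 mm outer diameter, wall 3 mm, level rim 80 mm above its underside (83 mm above the counter); long black handle pointing away from the robot, all below the rim (top at 76 mm). Origin at the centre of its underside, 130 mm from the mat's centre; axes parallel to the mat's.
- bowl: Fixed ochre ceramic bowl on the other end of the mat, 130 mm rim diameter, 60 mm high. Origin at the centre of its underside; axes parallel to the mat's. 130 mm from the mat's centre.
- mwiko: Loose flat wooden paddle, 240 mm long, 0.07 kg, lying crosswise on the counter in front of the mat. Handle 22 mm wide, 10 mm thick, x -120 to +20 mm; then a round-ended blade 55 mm wide, 8 mm thick, to x +120 mm; flat underside. Origin on the underside at mid-length, within 10 mm of the balance point (grip across the handle here); x towards the blade, z up.
- whisk: Loose flat whisk, 200 mm long, 0.08 kg, on the counter at the side without the spice board, pointing roughly away from the robot. Dark steel handle 18 mm wide, 16 mm high, x -100 to +25 mm; then wire loops to 63 mm wide with green silicone tips, to x +100 mm. Origin on the underside at mid-length (grip here); x towards the loops. Goal: origin 118 mm before the bowl's centre; either end left.
- red_tin: Red spice tin with a thin steel band, a plain upright cylinder 50 mm in diameter and 45 mm high with a flat top, about 0.12 kg, one of three standing on the spice board in any order. Origin at the centre of its underside, z up. To be moved to the mat.
- yellow_tin: Yellow spice tin with a thin steel band, a plain upright cylinder 50 mm in diameter and 45 mm high with a flat top, about 0.12 kg, one of three standing on the spice board in any order. Origin at the centre of its underside, z up. To be stacked on the red tin.
- blue_tin: Blue spice tin with a thin steel band, a plain upright cylinder 50 mm in diameter and 45 mm high with a flat top, about 0.12 kg, one of three standing on the spice board in any order. Origin at the centre of its underside, z up. To be left alone.
- spice_board: Fixed dark wooden board, 230 mm (its x, roughly away from the robot) by 70 mm (its y) and 12 mm thick, at the left or right side of the counter, carrying the three tins in a row along its x axis, 75 mm apart centre to centre. Origin at the centre of its underside.
- mill: Loose dark wooden pepper mill, 52 mm in diameter, 95 mm high, standing behind the mat. Origin at the centre of its underside. To be left alone.
There are look-alikes about, which are no part of the job. Of the things that look like the yellow_tin, the largest one is meant.

How it is judged:
By the outcome, as a careful person would: the job done as asked, in the order asked, and still so for the second after the job is handed in, with the robot touching nothing.
It also fails if it takes over 112 s, if anything falls off the work surface, if the arm or the gripper's body presses on something with over 40 N, if the wrist force passes 120 N, or if a joint passes its speed limit or range.

### The arm

A 7-joint arm with a two-finger parallel gripper is mounted at the origin on the work surface. World frame = base frame: x ahead of the robot, y to its left, z up, the work surface at z = 0. Lengths are in m, angles in rad, forces in N, time in s.
With the tool pointing down it reaches from about 0.425 to 0.925 m from the base axis. Payload 6.8 kg.
Tool frame: the origin (TCP) lies on the front face of the gripper's body, between the roots of the fingers; the fingertips stand 73 mm ahead of it and the grasp point (between the pads) lies 54 mm ahead of it (env.nose_length is the distance from the TCP to the fingertips, in m); z points along the fingers, y is the line along which they close (so a half turn about z gives the same grasp; the last joint's range is limited). The gripper opens to 85 mm and grips with 20 to 120 N. Pads are 22 mm wide; open, the fingers measure 114 mm over their backs; the gripper's body (76 mm by 85 mm) begins 54 mm behind the grasp point. The pads swing forward as they close: fully open they stand 13 mm farther back than shut.
Start: joints at [1.001, 0.477, 0.022, 1.555, -0.011, 1.109, -0.083], TCP at [0.301, -0.604, 0.304] pointing down, gripper open.
Joint ranges: [-2.96, 2.96], [-0.34, 2.1], [-1.41, 1.46], [0.24, 2.44], [-1.37, 4.51], [0.17, 1.92], [-2.96, 2.96]. Speed limits (rad/s): [2.39, 2.39, 3.14, 3.14, 3.14, 3.14, 3.14].

### API

Orientations are given as a unit quaternion [w, x, y, z].
In Python, from cell import env, kin, camera, calibration, job gives the robot as it stands. The module is installed in compiled form; this text tells all that it offers. Calls block until the motion is done:
- env.reach(position, orientation): joint-space move of the TCP to a pose.
- env.movel(position, velocity=0.15, rot=None, stop_force=None): straight line of the TCP; rot=None keeps the orientation; velocity is the mean speed in m/s. With stop_force (N) it stops when the force on the tool has changed by that much, and returns True; else False.
- env.goto_joints(angles): joint-space move.
- env.grip(opening, f_grip=None): finger opening in m; f_grip is the grip in N (None keeps the last); returns when the fingers have stopped.
- env.dwell(seconds).
- kin.inverse_kinematics(position, orientation): joint angles nearest the present ones, or None.
- env.get_state(): the state.
- camera(name): name is "scene" or "side" or "wrist"; returns (picture, depth): 400x640x3 uint8, blue, green, red; 400x640 float32, m along the optical axis (not along the pixel's ray), 0 where there is no reading.
- calibration(name): a dict with "fx", "fy", "cx", "cy" (pixels), "rvec" (rotation vector, rad) and "tvec" (3), from world to camera coordinates, as OpenCV has them. Camera axes: x right, y down, z forward; pixel columns grow to the right and rows downward; lengths in m; the calibration is good to about 2 mm. A picture is of the moment at which its call begins: read the wrist's pose just before it. calibration takes no time and is no camera call; for the wrist camera it gives the pose at the moment of the call.
A pose or a line that the arm cannot do raises env.PlanningError and nothing moves.
- job.job_done(): hands the job in; it is judged then, once.
The state is a dict: "time": time; "qpos": joint angles; "joint_velocities": joint speeds; "joint_torque": joint torques, N m; "tcp_pos": TCP position; "orientation": TCP orientation; "force": force on the tool from outside, world axes, zero at the start; "torque": the same for the moment, N m; "opening": finger opening in m; "gripper_force": force on a finger pad.
Only numpy, scipy, OpenCV 4.12 (cv2) and the standard library are available. Lean on these libraries where they do the work, as an engineer would, in place of code of your own. Each camera call takes 0.05 s, during which the arm holds its last target. There are 200 camera calls.

## Working session

There is one attempt and no reset: what is moved stays moved. The work goes in short steps, each a Python script; the robot and the scene stay as the last script left them, time stands still between calls to the robot, and variables do not carry over. Pictures are saved under pics/ and viewed, at most 14 in all, crops included, and the job is handed in when it is done.

```bash
mkdir -p pics
cat > h.py <<'E'
import numpy as np, cv2
from cell import env, kin, camera, calibration, job
def cal(n):
    c=calibration(n); R=cv2.Rodrigues(np.array(c["rvec"],float))[0]; t=np.array(c["tvec"],float).ravel()
    return c,R,t
def ray(n,uv,z,C=None):
    c,R,t=C or cal(n); uv=np.atleast_2d(uv).astype(float)
    d=np.c_[(uv[:,0]-c["cx"])/c["fx"],(uv[:,1]-c["cy"])/c["fy"],np.ones(len(uv))]@R
    o=-R.T@t
    return o+d*((z-o[2])/d[:,2])[:,None]
def cloud(C,dep):
    c,R,t=C; v,u=np.indices(dep.shape)
    P=np.dstack([(u-c["cx"])/c["fx"]*dep,(v-c["cy"])/c["fy"]*dep,dep])
    W=(P-t)@R; W[dep<=0]=np.nan
    return W
E
python3 - <<'E'
from h import *
for n in ("scene","side"):
    p,d=camera(n); cv2.imwrite(f"pics/{n}0.png",p); np.savez(f"{n}0.npz",p=p,d=d)
    c,R,t=cal(n); print(n,c["fx"],-R.T@t,R[2])
s=env.get_state(); print(s["time"],s["tcp_pos"],s["orientation"],s["force"],s["opening"])
c,R,t=cal("wrist"); print(c["fx"],-R.T@t,R)
E
```

```text
scene 372.1200140779394 [ 1.24608881 -0.02678449  0.73415552] [-0.70613189 -0.0112589  -0.70799082]
side 429.78290373378053 [ 0.53537441 -0.80282724  0.74930155] [ 0.01641449  0.74451631 -0.66740245]
0.1 [ 0.30058688 -0.60390953  0.30302445] [-7.94370435e-04  9.73455960e-01  2.28872896e-01 -2.43936548e-04] [ 0.49624927  0.59994587 -0.42074629] 0.08567020509279272
337.35761390953263 [ 0.37403929 -0.56688171  0.37351544] [[ 4.45598254e-01 -8.95232752e-01 -7.17610112e-04]
 [-8.49214568e-01 -4.22946324e-01  3.16150320e-01]
 [-2.83331632e-01 -1.40266626e-01 -9.48708838e-01]]
```

View pics/scene0.png

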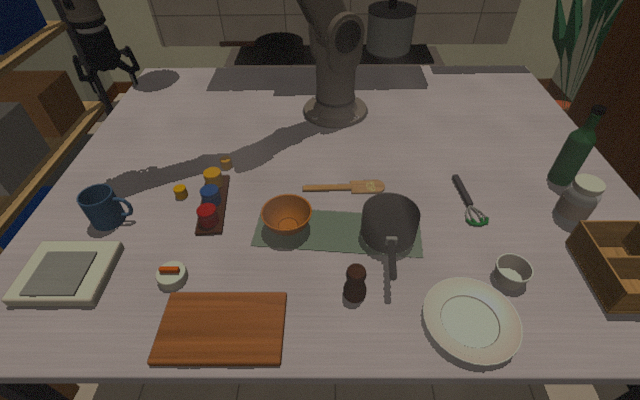

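View pics/side0.png

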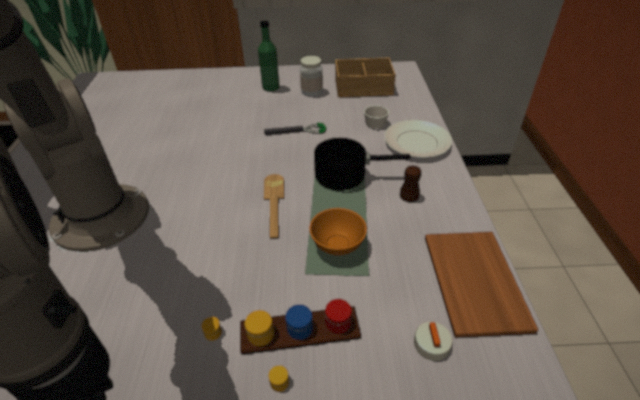

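Scene view: robot at top, so image right is +y. Bowl (287,217), pot (390,225), mwiko (345,187), whisk (470,200), mill (355,283), board (213,205) with yellow (212,176), blue (210,195), red (207,215). 
Yellow candidates in the scene view: the tin on the board (212,176), a small one at (181,191) and a small one at (226,162). The board tin is clearly the largest and has the steel band, so it should be the one. I'll confirm with a crop while measuring.

```bash
cat > m0.py <<'E'
from h import *
from scipy.optimize import least_squares
S={}
for n in ("scene","side"):
    z=np.load(f"{n}0.npz"); S[n]=(z["p"],z["d"],cal(n)); 
def circ(P):
    f=lambda q:np.hypot(P[:,0]-q[0],P[:,1]-q[1])-q[2]
    return least_squares(f,[*P[:,:2].mean(0),.06],loss="soft_l1",f_scale=.002).x.round(4)
for n,(p,d,C) in S.items():
    W=cloud(C,d); h=cv2.cvtColor(p,cv2.COLOR_BGR2HSV); H,Sa,V=[h[...,i].astype(int) for i in range(3)]
    X,Y,Z=[W[...,i] for i in range(3)]
    reach=(X>.3)&(X<1.0)&(abs(Y)<.6)
    def comps(m,name,amin=25):
        k,l,st,ce=cv2.connectedComponentsWithStats(m.astype(np.uint8))
        for i in range(1,k):
            if st[i,4]>=amin:
                q=W[l==i]; zt=np.nanpercentile(q[:,2],90); top=q[q[:,2]>zt-.006]
                print(n,name,"px",ce[i].round(),st[i,4],"ztop",zt.round(4),"circ",circ(top) if len(top)>8 else "")
    comps(reach&(H>20)&(H<32)&(Sa>170)&(V>70),"yellow")
    comps(reach&((H<5)|(H>174))&(Sa>170)&(V>50),"red")
    comps(reach&(H>100)&(H<120)&(Sa>130)&(V>50),"blue")
    comps(reach&(H>8)&(H<20)&(Sa>170)&(Z>.045),"bowl",100)
    m=reach&(V<75)&(Sa<90)&(Z>.077)&(Z<.092); comps(m,"pot",60)
    mg=reach&(H>50)&(H<90)&(Sa>30)&(abs(Z)<.012)
    k,l,st,ce=cv2.connectedComponentsWithStats(mg.astype(np.uint8)); 
    gg=np.isin(l,[i for i in range(1,k) if st[i,4]>150])
    vu=np.argwhere(gg)[:,::-1]; P=ray(n,vu,.003,C)[:,:2]
    r=cv2.minAreaRect(P.astype(np.float32)*1000); print(n,"mat",len(P),r)
    # mwiko / whisk by height above counter
    for name,m in (("mwiko",reach&(H>8)&(H<25)&(Sa>70)&(Z<.03)&(X<.62)&(Y>-.25)&(X>.38)),("whisk",reach&(Y>.2)&(Y<.42)&(X>.38)&(X<.7)&((V<95)|((H>50)&(H<85)&(Sa>70))))):
        k,l,st,ce=cv2.connectedComponentsWithStats(m.astype(np.uint8))
        for i in range(1,k):
            if st[i,4]>60:
                vu=np.argwhere(l==i)[:,::-1]; P=ray(n,vu,.009,C)[:,:2]
                print(n,name,ce[i].round(),st[i,4],"z",np.nanpercentile(W[l==i][:,2],[10,50,90]).round(4),cv2.minAreaRect(P.astype(np.float32)*1000))
p=S["side"][0]
a=cv2.resize(p[290:400,190:370],None,fx=2.2*2,fy=4.4,interpolation=cv2.INTER_CUBIC)
cv2.imwrite("pics/yel.png",np.clip(a.astype(int)*1.5,0,255).astype(np.uint8)[:600,:800])
E
python3 m0.py
```

```text
scene yellow px [179. 188.] 61 ztop 0.0337 circ [ 0.4681 -0.4471  0.0106]
scene red px [206. 209.] 186 ztop 0.0597 circ [ 0.5793 -0.3398  0.0164]
scene pot px [106. 201.] 79 ztop 0.0909 circ [ 0.5599 -0.6206  0.042 ]
scene pot px [571. 197.] 67 ztop 0.0882 circ [0.5518 0.6115 0.0322]
scene pot px [392. 216.] 316 ztop 0.0842 circ [0.6155 0.1253 0.0679]
scene pot px [354. 278.] 65 ztop 0.0861 circ [0.7895 0.031  0.0204]
scene mat 0 ((0.0, 0.0), (0.0, 0.0), 0.0)
scene mwiko [350. 187.] 756 z [0.0061 0.0094 0.0118] ((436.812744140625, 18.823890686035156), (236.90476989746094, 60.94585418701172), 89.70018005371094)
scene mwiko [287. 218.] 579 z [0.0093 0.0174 0.0271] ((561.6948852539062, -137.6730499267578), (94.1486587524414, 77.33943939208984), 89.8078842163086)
scene whisk [468. 203.] 499 z [0.0015 0.0098 0.0182] ((492.94989013671875, 368.6759033203125), (63.26898956298828, 205.14674377441406), 88.33296203613281)
side yellow px [257. 323.] 249 ztop 0.0588 circ [ 0.4264 -0.3629  0.0145]
side yellow px [278. 375.] 259 ztop 0.0328 circ [ 0.4642 -0.4516  0.011 ]
side red px [338. 316.] 660
[... 207 characters left out ...]
3.] 86 ztop 0.0825 circ [0.6135 0.125  0.0678]
side mat 0 ((0.0, 0.0), (0.0, 0.0), 0.0)
side mwiko [274. 200.] 819 z [0.0062 0.0088 0.0113] ((434.39202880859375, 13.199386596679688), (51.87101364135742, 242.52159118652344), 1.3534300327301025)
side mwiko [335. 235.] 676 z [0.0085 0.016  0.0271] ((583.2464599609375, -103.98466491699219), (81.24793243408203, 75.80200958251953), 89.09786987304688)
side whisk [321. 128.] 75 z [0.0014 0.007  0.0102] ((572.17431640625, 359.4215087890625), (26.887834548950195, 59.76697540283203), 8.24118709564209)
side whisk [283. 130.] 255 z [0.001  0.0118 0.0166] ((455.1058349609375, 353.73687744140625), (125.08870697021484, 38.92615509033203), 6.439378261566162)
```

View pics/yel.png

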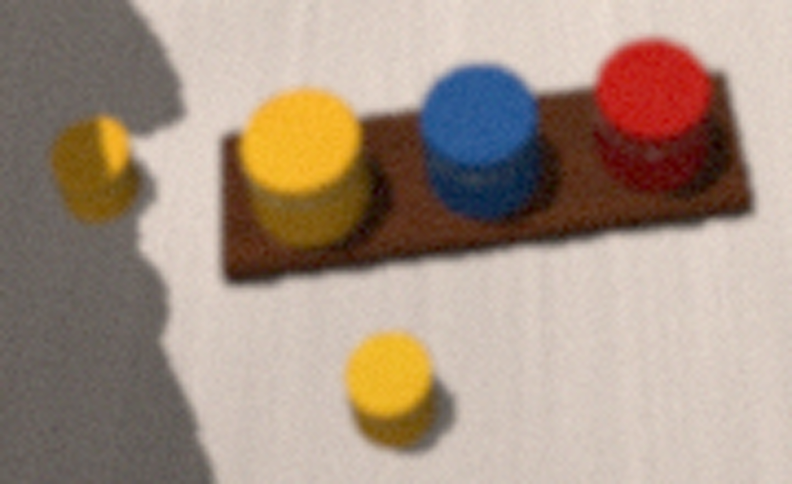

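The crop shows the yellow board tin at (300,170), clearly larger and banded. The small plain ones are at (95,165) and (390,390), so the board tin is the one meant. Next is a wrist view over the mat and a closer one over the mwiko.

```bash
cat >> h.py <<'E'
def q(a): a=np.radians(a); return np.array([0,np.cos(a/2),np.sin(a/2),0])
def snap(name):
    C=cal("wrist"); p,d=camera("wrist"); c,R,t=C
    cv2.imwrite(f"pics/{name}.png",p); np.savez(f"{name}.npz",p=p,d=d,R=R,t=t,f=[c["fx"],c["fy"],c["cx"],c["cy"]])
def load(name):
    z=np.load(f"{name}.npz"); c=dict(zip(("fx","fy","cx","cy"),z["f"])); C=(c,z["R"],z["t"])
    return z["p"],z["d"],C
E
python3 - <<'E'
from h import *
for pos,a,n in (((.58,0,.40),0,"w1"),((.44,.016,.25),90,"w2")):
    ks=[(x,kin.inverse_kinematics(np.array(pos),q(x))) for x in (a,a-180)]
    print([(x,None if k is None else np.round(k,2)) for x,k in ks])
    ks=[x for x,k in ks if k is not None]
    env.reach(np.array(pos),q(ks[0])); snap(n)
    s=env.get_state(); print(s["time"],s["tcp_pos"].round(4),s["qpos"].round(2),s["force"].round(2))
E
python3 - <<'E'
import cv2,numpy as np
a=cv2.imread("pics/w1.png");b=cv2.imread("pics/w2.png")
cv2.imwrite("pics/w12.png",cv2.resize(np.vstack([a,b]),None,fx=.75,fy=.75,interpolation=cv2.INTER_AREA))
E
```

```text
[(0, array([ 0.15,  0.27, -0.32,  1.65,  0.09,  1.24, -1.76])), (-180, array([ 0.46,  0.33, -0.73,  1.63,  0.23,  1.27,  1.27]))]
2.5417 [ 0.5801 -0.0011  0.3998] [ 0.15  0.27 -0.32  1.65  0.09  1.24 -1.76] [ 0.5   0.85 -0.12]
[(90, array([ 0.33,  0.2 , -0.56,  2.12,  0.14,  0.86, -0.32])), (-90, array([-1.1 ,  0.27,  1.09,  2.19, -0.32,  0.85, -2.95]))]
3.8917 [0.4408 0.016  0.2505] [ 0.33  0.2  -0.56  2.12  0.14  0.86 -0.32] [ 0.45 -0.44  0.52]
```

View pics/w12.png

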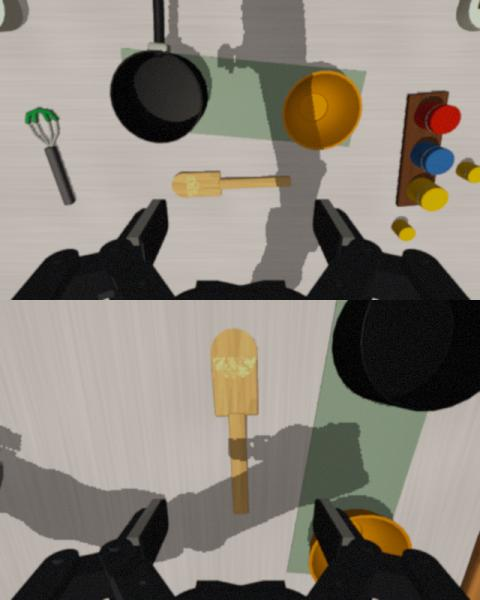

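The w12 picture (top half w1, 0.75 scale) shows pot (158,95), bowl (322,108), mwiko from (172,184, blade) to (290,182), whisk (55,150), and the tins on the right. The bottom half shows the mwiko close up, blade at (235,370) and handle end at (240,512).

```bash
cat > m1.py <<'E'
from h import *
from scipy.optimize import least_squares
def circ(P,r=None):
    f=(lambda k:np.hypot(P[:,0]-k[0],P[:,1]-k[1])-k[2]) if r is None else (lambda k:np.hypot(P[:,0]-k[0],P[:,1]-k[1])-r)
    x0=[*np.median(P[:,:2],0),.05][:3 if r is None else 2]
    return least_squares(f,x0,loss="soft_l1",f_scale=.001).x.round(4)
def hsv(p): h=cv2.cvtColor(p,cv2.COLOR_BGR2HSV).astype(int); return h[...,0],h[...,1],h[...,2]
def big(m):
    k,l,st,ce=cv2.connectedComponentsWithStats(m.astype(np.uint8)); i=1+st[1:,4].argmax(); return l==i
def px(m,z,C): return ray("",np.argwhere(m)[:,::-1],z,C)
def tin(H,S,V,W,C,col,gate,z=.057):
    hr={"red":(H<6)|(H>172),"yellow":(H>18)&(H<34),"blue":(H>98)&(H<122)}[col]
    m=big(hr&(S>120)&(V>40)&gate); zt=np.nanpercentile(W[m][:,2],85)
    t=big(m&(abs(W[...,2]-zt)<.006)); c=cv2.minEnclosingCircle(px(t,zt,C)[:,:2].astype(np.float32)*1000)
    return zt.round(4),px(t,zt,C)[:,:2].mean(0).round(4),c
if __name__=="__main__":
    p,d,C=load("w1"); W=cloud(C,d); X,Y,Z=[W[...,i] for i in range(3)]; H,S,V=hsv(p)
    m=(V<90)&(Z>.077)&(Z<.09)&(X<.72)&(X>.5)&(abs(Y-.125)<.1); pot=circ(W[m]); print("pot",m.sum(),np.median(Z[m]),pot)
    m=(H>5)&(H<22)&(S>140)&(Z>.057)&(Z<.068)&(abs(Y+.135)<.09); bowl=circ(W[m]); print("bowl",m.sum(),np.median(Z[m]),bowl)
    b=big((H>5)&(H<24)&(S>140)&(abs(Y+.135)<.09)&(X>.5)&(Z>.003)); 
    mid=(pot[:2]+bowl[:2])/2; dv=pot[:2]-bowl[:2]; print("mid",mid,"sep",np.hypot(*dv),"yaw",np.degrees(np.arctan2(-dv[0],dv[1])))
    g=(H>40)&(H<95)&(S>22)&(abs(Z)<.012)&(X>.48)&(X<.75)&(abs(Y)<.25); g=cv2.morphologyEx(g.astype(np.uint8),cv2.MORPH_OPEN,np.ones((3,3)))
    print("mat",g.sum(),np.median(Z[g>0]),cv2.minAreaRect(px(g,.003,C)[:,:2].astype(np.float32)*1000))
    for c in ("red","yellow","blue"): print(c,tin(H,S,V,W,C,c,(X>.38)&(abs(Y+.35)<.05)&(Z>.02)))
    k=big((V<80)&(abs(Y-.37)<.1)&(X<.6)&(X>.38)); P=px(k,.013,C)[:,:2]; print("whisk handle z",np.nanmedian(W[k][:,2]),cv2.minAreaRect(P.astype(np.float32)*1000))
    k=(H>60)&(H<85)&(S>90)&(abs(Y-.37)<.1)&(X<.7); print("tips",px(k,.006,C)[:,:2].mean(0))
    p,d,C=load("w2"); W=cloud(C,d); X,Y,Z=[W[...,i] for i in range(3)]; H,S,V=hsv(p)
    k=big((H>8)&(H<28)&(S>75)&(X<.5)&(abs(Y)<.2)&(Z<.03)); P=px(k,.009,C)[:,:2]; 
    print("mwiko z",np.nanmedian(W[k][:,2]),np.nanmedian(W[k&(Y<0.03)][:,2]),cv2.minAreaRect(P.astype(np.float32)*1000))
    hd=P[(P[:,1]<.02)&(P[:,1]>-.08)]; a=np.polyfit(hd[:,1],hd[:,0],1); print("handle x=",a, "len ends",P[:,1].min(),P[:,1].max())
E
python3 m1.py
```

```text
pot 1242 0.08260129495985812 [0.6156 0.1256 0.0676]
bowl 1761 0.06271676810659396 [ 0.5922 -0.1315  0.0607]
mid [ 0.6039  -0.00295] sep 0.2581626812690014 yaw -5.200456869786555
mat 12865 0.0034299131454032434 ((603.5128784179688, -3.155792236328125), (427.9563293457031, 138.70799255371094), 84.77835083007812)
red (np.float64(0.0584), array([ 0.5786, -0.3373]), ((577.8687133789062, -336.8408508300781), 26.02467155456543))
yellow (np.float64(0.0582), array([ 0.4311, -0.3552]), ((430.9119567871094, -354.5487060546875), 27.16140365600586))
blue (np.float64(0.0583), array([ 0.505 , -0.3456]), ((505.0726013183594, -345.346435546875), 26.052316665649414))
whisk handle z 0.011781412934423849 ((458.9161071777344, 347.44830322265625), (122.88697052001953, 21.574914932250977), 10.905782699584961)
tips [0.57684884 0.36982896]
mwiko z 0.008831620964052952 0.010416898289537693 ((437.9674377441406, 18.792953491210938), (53.8093147277832, 238.84100341796875), 2.5054361820220947)
handle x= [-0.03893883  0.43870198] len ends -0.10059894649115944 0.13797649795161165
```

```bash
cat >> h.py <<'E'
def st(tag=""):
    s=env.get_state(); print(tag,"t%.1f"%s["time"],s["tcp_pos"].round(4),"open %.4f"%s["opening"],"gf %.0f"%s["gripper_force"],"F",s["force"].round(1)); return s
MAT=np.array([.6036,-.003]); YAW=-5.2
yr=np.radians(YAW); MX=np.array([np.cos(yr),np.sin(yr)]); MY=np.array([-np.sin(yr),np.cos(yr)])
POT=MAT+.130*MY; BOWL=MAT-.130*MY
E
python3 - <<'E'
from h import *
x,y=.438,.0187
env.grip(.045); env.reach(np.array([x,y,.13]),q(92.2)); st("above")
print(env.movel(np.array([x,y,.0755]),velocity=.08,stop_force=8)); st("down")
env.grip(.0,f_grip=40); st("grip")
env.movel(np.array([x,y,.25]),velocity=.15); s=st("lift")
if s["opening"]>.015:
    env.reach(np.array([*POT,.25]),q(YAW)); snap("w3"); st("over pot")
E
```

```text
above t4.9 [0.4384 0.019  0.1304] open 0.0448 gf 0 F [0.6 0.  0.3]
False
down t5.8 [0.4383 0.0188 0.0758] open 0.0445 gf 0 F [0.2 0.2 0.3]
grip t6.1 [0.4384 0.0187 0.0761] open 0.0204 gf 39 F [-1.  -0.1  5.3]
lift t7.4 [0.4375 0.0186 0.2492] open 0.0207 gf 39 F [-0.7 -1.  -0.3]
over pot t9.0 [0.6151 0.126  0.2498] open 0.0206 gf 39 F [ 0.7 -0.7 -0.8]
```

View pics/w3.png

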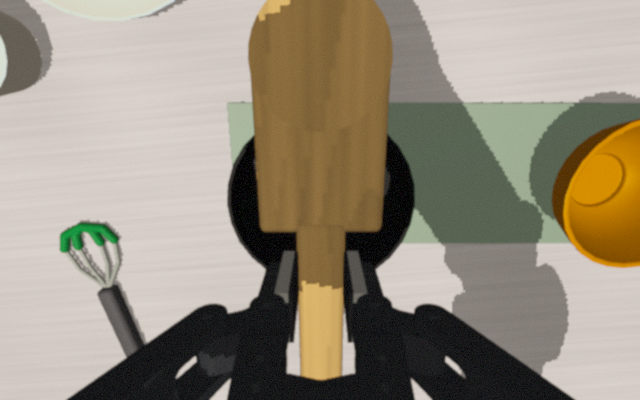

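The mwiko is held straight over the pot: blade (320,130), handle (320,330), in line with the mat. Lowering it now.

```bash
python3 - <<'E'
from h import *
env.movel(np.array([*POT,.175]),velocity=.12)
print(env.movel(np.array([*POT,.155]),velocity=.03,stop_force=4)); s=st("down")
env.grip(.034); st("rel")
p=s["tcp_pos"]; env.movel(np.array([p[0],p[1],.27]),velocity=.15)
env.reach(np.array([.60,.04,.38]),q(YAW)); snap("w4"); st()
E
cat > m2.py <<'E'
from m1 import *
p,d,C=load("w4"); W=cloud(C,d); X,Y,Z=[W[...,i] for i in range(3)]; H,S,V=hsv(p)
k=big((H>8)&(H<28)&(S>75)&(Z>.07)&(abs(Y-.12)<.06)); zt=np.nanmedian(Z[k])
P=px(k,.0925,C)[:,:2]; r=(P-POT)@np.c_[MX,MY]*1000
hz=r[r[:,0]<0]; a=np.polyfit(hz[:,0],hz[:,1],1)
print("mwiko z",zt,np.nanpercentile(Z[k],[5,95]),"x",r[:,0].min(),r[:,0].max(),"lat at0",a, cv2.minAreaRect(r.astype(np.float32)))
E
python3 m2.py
```

```text
True
down t10.3 [0.6154 0.1264 0.1592] open 0.0204 gf 40 F [-0.5 -0.2  5.3]
rel t10.6 [0.6147 0.1262 0.1582] open 0.0339 gf 0 F [0.1 0.  0.8]
 t12.2 [0.5994 0.0407 0.3784] open 0.0337 gf 0 F [ 0.5  0.7 -0.2]
mwiko z 0.09170927600677654 [0.08983562 0.09401759] x -117.88719264785259 121.53825370472181 lat at0 [-0.00117422 -0.46549696] ((1.767059326171875, 1.4425487518310547), (57.2681770324707, 239.54901123046875), 88.60496520996094)
```

View pics/w4.png

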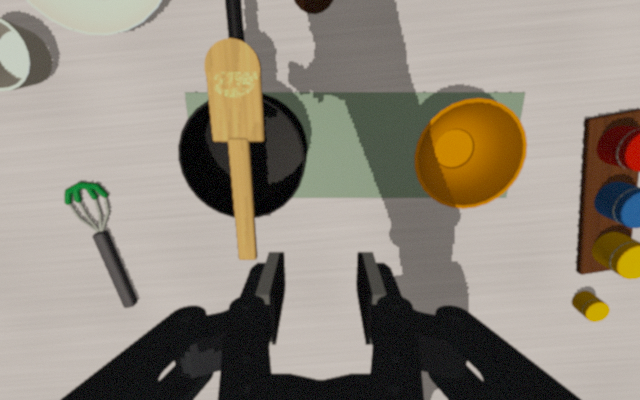

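The mwiko lies across the middle of the pot, within about 1 mm and along the mat's x axis; handle end at (247,258), blade tip at (232,40). Next is the red tin: a close look, then pick.

```bash
cat > tin.py <<'E'
import sys
from m1 import *
def look(col,x,y,a,name):
    env.reach(np.array([x,y,.25]),q(a)); snap(name)
    p,d,C=load(name); W=cloud(C,d); X,Y,Z=[W[...,i] for i in range(3)]; H,S,V=hsv(p)
    r=tin(H,S,V,W,C,col,(np.hypot(X-x,Y-y)<.045)&(Z>.02)); print(col,r); return np.array(r[2][0])/1000,r[0]
def pick(c,a,zc):
    env.movel(np.array([*c,.16]),velocity=.15,rot=q(a))
    print("hit",env.movel(np.array([*c,zc]),velocity=.08,stop_force=8)); st("at")
    env.grip(0,f_grip=40); st("grip"); env.movel(np.array([*c,.25]),velocity=.15); return st("lift")
E
python3 - <<'E'
from tin import *
print([ (a,kin.inverse_kinematics(np.array([*MAT,.12]),q(a))) for a in (YAW+90,YAW-90)])
env.grip(.085)
c,zt=look("red",.578,-.337,7,"w5")
if np.hypot(*(c-[.578,-.337]))<.008 and abs(zt-.057)<.005: pick(c,7,.012+.028+.054)
E
```

```text
[(84.8, array([ 0.24244159,  0.62964015, -0.45693346,  1.84041824,  0.38655537,
        0.76028477, -0.51336325])), (-95.2, array([-0.55861454,  0.68335924,  0.63799312,  1.89762796, -0.5819271 ,
        0.75348824, -2.82178904]))]
red (np.float64(0.0581), array([ 0.5791, -0.3403]), ((578.5919799804688, -340.483642578125), 25.136829376220703))
hit False
at t16.0 [ 0.579  -0.3407  0.0945] open 0.0851 gf 0 F [ 0.   1.  -0.9]
grip t16.4 [ 0.579  -0.3406  0.0947] open 0.0482 gf 41 F [-0.9 -0.   5.5]
lift t17.6 [ 0.578  -0.3402  0.2487] open 0.0478 gf 41 F [ 0.   0.4 -1. ]
```

Run:
```python
from tin import *
a=YAW+90
env.reach(np.array([*MAT,.25]),q(a)); st()
env.movel(np.array([*MAT,.10]),velocity=.15)
print(env.movel(np.array([*MAT,.082]),velocity=.03,stop_force=4)); st("down")
env.grip(.064); st("rel"); env.movel(np.array([*MAT,.25]),velocity=.15); env.grip(.085)
for aa,n in ((a,"w6"),(YAW,"w7")):
    c,zt=look("red",*MAT,aa,n); print("err in mat axes mm",(c-MAT)@np.c_[MX,MY]*1000)
st()
```

```text
t18.9 [ 0.6038 -0.0051  0.2497] open 0.0481 gf 41 F [ 1.1 -0.6 -1.2]
True
down t20.5 [ 0.6037 -0.003   0.0853] open 0.0480 gf 42 F [1.  1.2 1.2]
rel t20.8 [ 0.6028 -0.0033  0.0848] open 0.0641 gf 0 F [ 0.6 -0.5  1. ]
red (np.float64(0.0492), array([ 0.6045, -0.0026]), ((604.3782958984375, -3.1023740768432617), 24.719758987426758))
err in mat axes mm [ 0.78437117 -0.03141378]
red (np.float64(0.0491), array([ 0.6059, -0.0047]), ((605.3193969726562, -5.028223037719727), 25.028688430786133))
err in mat axes mm [ 1.89614371 -1.8640423 ]
 t24.1 [ 0.6036 -0.003   0.25  ] open 0.0852 gf 0 F [-0.2 -0.2  0.2]
```

Run:
```python
from tin import *
c,zt=look("yellow",.431,-.3555,7,"w8")
if np.hypot(*(c-[.431,-.3555]))<.009 and abs(zt-.057)<.005:
    s=pick(c,7,.094)
    if s["opening"]>.04:
        a=YAW+90; r=np.array([.6046,-.0036])
        env.reach(np.array([*r,.28]),q(a)); env.movel(np.array([*r,.145]),velocity=.15)
        print(env.movel(np.array([*r,.126]),velocity=.03,stop_force=4)); s=st("down")
        env.grip(.062); st("rel"); env.movel(np.array([*r,.29]),velocity=.12); env.grip(.085)
        for aa,n in ((a,"w9"),(YAW,"w10")):
            c,zt=look("yellow",*MAT,aa,n); print("err in mat axes mm",(c-MAT)@np.c_[MX,MY]*1000)
        st()
```

```text
yellow (np.float64(0.058), array([ 0.4302, -0.3582]), ((429.86346435546875, -358.4237976074219), 25.148353576660156))
hit False
at t27.3 [ 0.4301 -0.3586  0.0943] open 0.0849 gf 0 F [ 0.1 -1.1  0.1]
grip t27.7 [ 0.4301 -0.3586  0.0946] open 0.0481 gf 41 F [-1.7  0.3  7.1]
lift t28.9 [ 0.4294 -0.3581  0.249 ] open 0.0481 gf 41 F [ 0.  -0.1 -1.5]
True
down t32.0 [ 0.6049 -0.0037  0.1305] open 0.0478 gf 42 F [-0.3 -0.7  4.3]
rel t32.3 [ 0.604  -0.0038  0.1297] open 0.0622 gf 0 F [ 0.6  0.5 -0.1]
yellow (np.float64(0.0941), array([ 0.6056, -0.0036]), ((605.3977661132812, -3.989516019821167), 25.369157791137695))
err in mat axes mm [ 1.88004961 -0.82250738]
yellow (np.float64(0.094), array([ 0.607 , -0.0054]), ((606.4854736328125, -5.522079944610596), 25.134544372558594))
err in mat axes mm [ 3.10218079 -2.25018215]
 t35.8 [ 0.6038 -0.0029  0.2505] open 0.0851 gf 0 F [ 0.9  0.  -0.6]
```

View pics/w10.png

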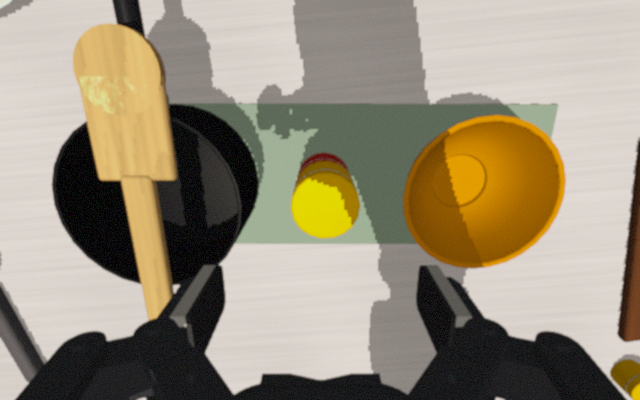

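The stack stands at (325,205) within about 1 mm of being square, midway between pot and bowl, and the mwiko is undisturbed. Now the whisk.

```bash
cat > whisk.py <<'E'
from m1 import *
def wm(n,near,zt=.013):
    p,d,C=load(n); W=cloud(C,d); X,Y,Z=[W[...,i] for i in range(3)]; H,S,V=hsv(p); g=np.hypot(X-near[0],Y-near[1])<.14
    k=big((V<85)&(S<110)&g&(Z>.004)&(Z<.03)); z=np.nanpercentile(Z[k],80)
    g2=(H>55)&(H<88)&(S>110)&(V>50)&g&(Z<.03); T=px(big(g2),.006,C)[:,:2].mean(0)
    P=px(k&(abs(Z-z)<.005),z,C)[:,:2]
    (cx,cy),_,_=cv2.minAreaRect(P.astype(np.float32)*1000); c=np.array([cx,cy])/1000
    u=cv2.fitLine(P.astype(np.float32),cv2.DIST_L2,0,.01,.01).ravel()[:2].astype(float); u*=np.sign(u@(T-c))
    pr=(P-c)@u; end=c+u*pr.max()
    print("ztop",z,"len",np.ptp(pr),"c",c,"tips",T,"ang",np.degrees(np.arctan2(u[1],u[0])),"o(from butt)",c+u*(pr.min()+.1),"o(front)",end-u*.025)
    return c+u*(pr.min()+.1),np.degrees(np.arctan2(u[1],u[0]))
E
python3 - <<'E'
from whisk import *
env.grip(.045); env.reach(np.array([.45,.346,.30]),q(10.8)); st(); snap("w11"); wm("w11",(.49,.353))
G=BOWL-.118*MX; print(G,[(a,kin.inverse_kinematics(np.array([*G,.09]),q(a))) for a in (YAW+90,YAW-90)])
E
```

```text
t37.7 [0.4513 0.3443 0.2997] open 0.0448 gf 0 F [ 0.1 -0.1 -0.2]
ztop 0.017119259769850684 len 0.12203789411926791 c [0.45719058 0.35737347] tips [0.57741864 0.37109824] ang 6.464914144183695 o(from butt) [0.49591787 0.36176187] o(front) [0.4929746  0.36142835]
[ 0.47430341 -0.12177033] [(84.8, array([ 0.39929863,  0.52705338, -0.33643376,  2.12510151,  0.32987653,
        0.53822285, -0.27092065])), (-95.2, array([-0.02537061,  0.51410823,  0.18370916,  2.15384444, -0.19258282,
        0.48856752, -2.92681091]))]
```

View pics/w11.png

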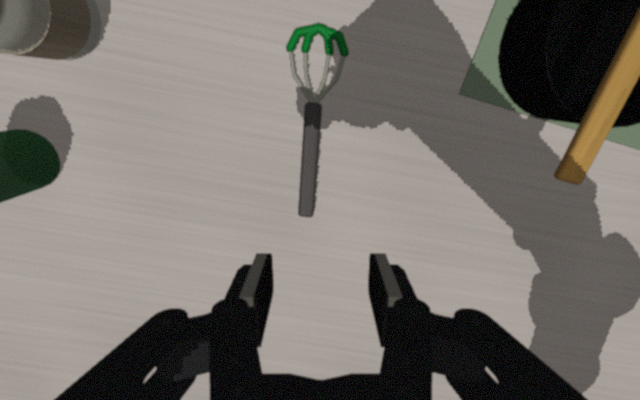

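The close view shows the handle from (306,215) to (313,104) and the green tips at (317,40), consistent with the fit: origin (0.4945, 0.3616), 6.5°. Picking it up.

Run:
```python
from whisk import *
o=np.array([.4945,.3616]); G=BOWL-.118*MX
env.reach(np.array([*o,.13]),q(6.5)); print(env.movel(np.array([*o,.077]),velocity=.08,stop_force=8)); st("at")
env.grip(0,f_grip=40); st("grip"); env.movel(np.array([*o,.25]),velocity=.15); s=st("lift")
if s["opening"]>.012:
    a=YAW+90
    env.reach(np.array([.46,.10,.28]),q(45)); env.reach(np.array([*G,.22]),q(a)); snap("w12"); st()
    env.movel(np.array([*G,.09]),velocity=.15)
    print(env.movel(np.array([*G,.0755]),velocity=.03,stop_force=4)); st("down")
    env.grip(.034); st("rel"); env.movel(np.array([*G,.22]),velocity=.15)
    env.reach(np.array([.47,-.06,.36]),q(YAW)); snap("w13"); st()
    o2,an=wm("w13",G); print("err mat axes mm",(o2-G)@np.c_[MX,MY]*1000,"ang err",an-a)
```

```text
False
at t39.3 [0.4946 0.3618 0.0771] open 0.0452 gf 0 F [-0.2 -0.4  0.3]
grip t39.6 [0.4948 0.3618 0.0776] open 0.0168 gf 40 F [-0.4 -0.2  3.3]
lift t40.9 [0.4941 0.3611 0.2489] open 0.0171 gf 39 F [ 0.7 -1.7 -0.8]
 t43.1 [ 0.4751 -0.12    0.2203] open 0.0169 gf 39 F [-0.2  0.2 -0.5]
True
down t44.5 [ 0.4746 -0.1219  0.0774] open 0.0168 gf 40 F [-1.4 -1.3  6.2]
rel t44.8 [ 0.4739 -0.1219  0.0769] open 0.0335 gf 0 F [0.3 0.4 0.5]
 t47.4 [ 0.4698 -0.0602  0.3593] open 0.0339 gf 0 F [-0.6  0.8 -0.1]
ztop 0.017195245312888227 len 0.12197082587055183 c [ 0.47297067 -0.15991573] tips [ 0.48337812 -0.03946919] ang 85.13832838803616 o(from butt) [ 0.47627797 -0.1210322 ] o(front) [ 0.47602124 -0.12405047]
err mat axes mm [1.89953516 0.91405136] ang err 0.3383283880361603
```

View pics/w13.png

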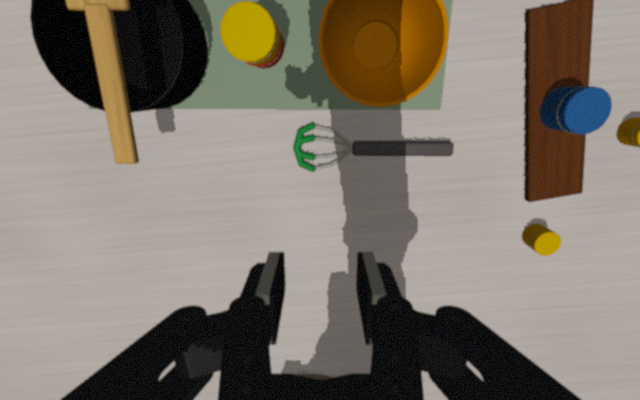

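The whisk lies flat in front of the bowl: tips (305,147), handle end (452,148). It is parallel to the mat edge and centred within about 2 mm. The stack, the mwiko and the blue tin (575,110) are all in place, and the robot is clear.

```bash
python3 -c "
from h import *
env.dwell(.3); st(); print(job.job_done())"
```

```text
t47.7 [ 0.47   -0.0601  0.3598] open 0.0340 gf 0 F [-0.  -0.3 -0.6]
the job is handed in; nothing more can be done
None
```

The job is handed in at 47.7 s: mwiko across the pot, yellow tin stacked on red midway on the mat, whisk in front of the bowl, each within about 2–3 mm by camera, blue tin and mill left alone; no verdict was returned.

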